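Show the tipped vial to the label reader

ROBOT

A 6-joint arm with a two-finger parallel gripper is mounted at the origin on the work surface. World frame = base frame: x ahead of the robot, y to its left, z up, the work surface at z = 0. Lengths are in m, angles in rad, forces in N, time in s.
With the tool pointing down it reaches from about 0.35 to 0.975 m from the base axis. Payload 4.9 kg.
Tool frame: the origin (TCP) lies at the very end of the fingers, on their centre line; the grasp point (between the pads) lies 19 mm behind it; x points along the fingers, y is the direction in which the jaws open and shut, and the axes are right-handed (so a half turn about x gives the same grasp; the last joint's range is limited). The gripper opens to 85 mm and grips with 20 to 120 N. Pads are 22 mm wide; open, the fingers measure 114 mm over their backs; the gripper's body (76 mm by 85 mm) begins 54 mm behind the grasp point. The pads swing forward as they close: fully open they stand 13 mm farther back than shut.
Start: joints at [-1.373, 0.053, 1.613, -0, 1.476, -0.119], TCP at [0.195, -0.594, 0.231] pointing down, gripper open.
Joint ranges: [-3.01, 3.01], [-1.01, 2.22], [0.06, 2.58], [-1.02, 4.17], [0.09, 2.62], [-3.14, 3.14]. Speed limits (rad/s): [2.57, 2.57, 3.14, 3.14, 3.14, 3.14].

INTERFACE

Orientations are given as a unit quaternion [w, x, y, z].
In Python, from plant import manip gives the robot as it stands.
- The arm moves only by the tool play_rows, never from a script. Its argument "plan" is a list of rows, each a list of 5 numbers: the shift along the tool's x, y, z in mm, then the turn about the tool's x in rad, then the closure, from -1 (fully open) to 1 (shut). A call has 1 to 8 rows; each row is the pose to reach, as a shift and turn from the pose commanded when the call began, along the tool's axes at that moment; what a row does not reach only later rows make up. A row lasts 1/8 s, in which the tool goes at most 62.5 mm and 10.7 degrees, less where a joint would pass 70% of its speed; a pose out of reach is approached as far as the arm can. A call with a gripper value outside its range is refused whole. The fingers move at their own pace and stop on an object; the grip force is fixed at half the most. Time passes only in rows, so rows that repeat a pose let the fingers close. It gives the time, the measured TCP pose, the force and the opening at its end, in the units of the state.
- manip.state(): the state, without advancing time (a new reading comes with each control period).
- manip.grab_frame(name): name is "scene" or "top"; returns a dict with "img" (400x640x3 uint8, red, green, blue), "range_z" (400x640 float32, m along the optical axis (not along the pixel's ray), 0 where there is no reading), "fx", "fy", "cx", "cy" (pixels), "origin" and "rotation" of the camera in the world. Camera axes: x right, y up, looking along -z (the intrinsics and any distortion apply to the point x, -y, -z); pixel columns grow to the right and rows downward; lengths in m; the calibration is good to about 2 mm. A picture is of the moment at which its call begins.
- manip.job_done(): hands the job in, once; it reports no verdict.
The state is a dict: "time": time; "joint_pos": joint angles; "joint_vel": joint speeds; "joint_efforts": joint torques, N m; "tool_pos": TCP position; "tool_rot": TCP orientation; "contact_force": force on the tool from outside, world axes, zero at the start; "ft_torque": the same for the moment, N m; "gripper_width": opening from 0.0 (shut) to 1.0 (fully open).
Only numpy, scipy, OpenCV 4.12 (cv2) and the standard library are available. Lean on these libraries where they do the work, as an engineer would, in place of code of your own. Each camera call takes 0.05 s, during which the arm holds its last target. There are 200 camera calls.

TASK

One sample vial has tipped over on the free-spinning carousel. Pick it up, carry it over the top of the row of bottles to the label reader on the other side, and finish holding it there, still and level, hovering about one centimetre above the middle of the reader's glass window, lengthwise between the two end fins (either way round). Neither the vial nor the gripper may ever touch the reader, the upright vials must stay standing on the carousel and the bottles must stay where they are; do not put the vial down: the job ends while you hold it.

Things in the scene. Friction and masses are not known exactly. Their poses are not given: they have to be found in the camera images.
- vial: the tipped vial: amber glass with a paper label band all round and a white screw cap, a smooth cylinder 32 mm in diameter and 76 mm long over all (cap and body of the same diameter, a short narrower neck between them from 14 to 20 mm on the cap side of the middle), about 60 g (varies). Lies flat on the carousel platter in any direction. Origin: the middle of its axis, 16 mm above the platter. Its x axis runs along the vial, towards the cap; y and z lie across it (any roll)
- upright0: a vial of the same kind standing upright on the carousel, cap up; diameter 32 mm, 76 mm tall, origin at the centre of its underside, z up along it. 10 cm or more from the tipped vial at the start, centre to centre
- upright1: another standing vial, same kind and same origin
- upright2: another standing vial, same kind and same origin
- carousel: the carousel: a flat round grey platter, 320 mm in diameter and 8 mm thick, no rim, its top 22 mm above the work surface, on a fixed black foot. The platter turns freely and without stop at the slightest sideways push, carrying what stands on it; a hub 20 mm in diameter stands 10 mm above the platter at the centre. Origin: on the turning axis at the work surface. It stands to the left or to the right of the row of bottles, and the reader on the other side
- reader: the label reader: a fixed white box 150 x 190 x 53 mm (x, y, z) standing on the work surface, with a glass window in the middle of its top. Origin: centre of its underside; axes as those of the window point
- window (a point): centre of the top of the reader's glass window; the glass is 44 x 90 mm (x, y), 55 mm above the work surface. This point's y axis runs along the window's length, x across it, z up. Two grey end fins, 50 mm wide in x and 6 mm thick, stand 16 mm above the glass level at y = +66 and -66 mm; the sides (x) are free
- bottle0: round glass bottle with a blue cap, 64 mm in diameter, 130 mm tall, standing, the one nearest the robot in the row of three along x between the carousel and the reader; origin at the centre of its underside, z up along it
- bottle1: the middle bottle of the row, same but 150 mm tall
- bottle2: the farthest bottle of the row, same but 140 mm tall
Things that resemble listed ones, but are neither listed nor needed, are in the scene too. Leave any purple look-alike of the vial alone.

How it is judged:
On the way, in this order (a step that is already met when the one before it is completed fails the run):
1. the vial is held in the fingers, lifted clear of the carousel (contact force between the fingers and vial above 0.5 N and height (world z) of vial above 0.075 m and contact force between vial and carousel below 0.05 N), for 0.1 s.
2. the vial, held, passes over the row of bottles, above their tops (contact force between the fingers and vial above 0.5 N and height (world z) of vial above 0.155 m and world y of vial between -0.06 and 0.06 m and world x of vial between 0.34 and 0.7 m), for 0.04 s.
At the end, for the whole second after the job is handed in: Vial held still by the fingers, its middle within 12 mm (x and y) of the window's centre and 19 to 36 mm above the glass, its axis within 0.16 rad of the window's y; nothing touches the reader; upright vials stand on the carousel, bottles stand within 20 mm of their start (contact force between the fingers and vial above 0.5 N and contact force between each of vial, the fingers, the arm and reader below 0.05 N and x of vial in the frame of window between -0.012 and 0.012 m and y of vial in the frame of window between -0.012 and 0.012 m and z of vial in the frame of window between 0.019 and 0.036 m and angle between the x axis of vial and the y axis of window, either way round below 0.16 rad and linear speed of vial below 0.02 m/s and angle between each of upright0, upright1, upright2, bottle0, bottle1, bottle2's own z axis and vertical below 0.15 rad and height (world z) of each of upright0, upright1, upright2 above 0.018 m and distance of each of bottle0, bottle1, bottle2 from where it was at the start of the episode below 0.02 m); the arm keeps its last pose, push and grip.
It fails at once if the vial or the robot touches the reader (contact force between any of vial, the fingers, the arm and reader above 0.1 N).
It fails at once if an upright vial is knocked over or off the carousel (angle between any of upright0, upright1, upright2's own z axis and vertical above 0.5 rad or height (world z) of any of upright0, upright1, upright2 below 0.012 m).
It fails at once if a bottle is knocked over or shoved (angle between any of bottle0, bottle1, bottle2's own z axis and vertical above 0.4 rad or distance of any of bottle0, bottle1, bottle2 from where it was at the start of the episode above 0.03 m).
It also fails if it takes over 48 s, if anything falls off the work surface, if the arm or the gripper's body presses on something with over 40 N, if the wrist force passes 120 N, or if a joint passes its speed limit or range.

## Working session

There is one attempt and no reset: what is moved stays moved. The work goes in short steps, Python scripts to look and compute and a tool call to move; the robot and the scene stay as the last step left them, time stands still between calls to the robot, and variables do not carry over. Pictures are saved under pics/ and viewed, about 8 in all and at most 12, crops included, and the job is handed in when it is done.

Besides the shell and the picture viewer there is one more tool, called after "Request:" as name([rows], argument=value, ...), one row to a line, values as JSON. play_rows: Moves the arm, as the interface text tells. Its arguments: {"type":"object","properties":{"plan":{"type":"array"}},"required":["plan"]}

```bash
mkdir -p pics && cat > h.py <<'E'
import numpy as np, cv2
from plant import manip
def grab(n):
    f=manip.grab_frame(n); return f
def pts(f):
    h,w=f["range_z"].shape; u,v=np.meshgrid(np.arange(w),np.arange(h)); d=f["range_z"]
    c=np.stack([(u-f["cx"])/f["fx"]*d,-(v-f["cy"])/f["fy"]*d,-d],-1)
    P=c@np.array(f["rotation"]).T+np.array(f["origin"]); P[d==0]=np.nan; return P
def save(f,n): cv2.imwrite("pics/"+n,cv2.cvtColor(f["img"],cv2.COLOR_RGB2BGR))
E
python3 - <<'E'
from h import *
for n in("top","scene"):
    f=grab(n); save(f,n+"0.png"); np.savez(n+"0.npz",P=pts(f),img=f["img"])
    print(n,f["fx"],f["cx"],f["cy"],f["origin"],np.round(f["rotation"],3).tolist(),[k for k in f])
print(manip.state())
E
```

```text
Traceback (most recent call last):
  File "h.py", line 8, in pts
    P=c@np.array(f["rotation"]).T+np.array(f["origin"]); P[d==0]=np.nan; return P
      ~^~~~~~~~~~~~~~~~~~~~~~~~~~
ValueError: matmul: Input operand 1 has a mismatch in its core dimension 0, with gufunc signature (n?,k),(k,m?)->(n?,m?) (size 4 is different from 3)
```

View pics/top0.png

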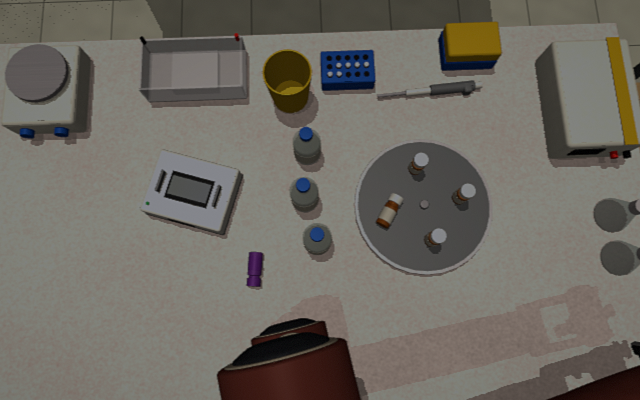

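The top view shows the tipped amber vial at about (390,210). The upright vials are at (420,163), (465,193) and (436,238), and the bottles at (306,145), (304,193) and (317,240). The reader is at (192,190) and the purple decoy, which I'll leave alone, is at (255,269). The rotation comes as a quaternion, so I'll fix that and measure.

```bash
sed -i '1a from scipy.spatial.transform import Rotation as R' h.py && sed -i 's/np.array(f\["rotation"\]).T/R.from_quat(np.roll(f["rotation"],-1)).as_matrix().T/' h.py
python3 - <<'E'
from h import *
print(manip.state())
f=grab("top"); P=pts(f); img=f["img"]
print({k:v for k,v in f.items() if k not in("img","range_z")})
g=grab("scene"); save(g,"scene0.png")
hsv=cv2.cvtColor(img,cv2.COLOR_RGB2HSV)
def stat(name,u,v,r,zlo,zhi):
    q=P[v-r:v+r+1,u-r:u+r+1].reshape(-1,3); q=q[(q[:,2]>zlo)&(q[:,2]<zhi)]
    print(name,len(q),np.round(np.median(q,0),4),np.round(q.mean(0),4),"zmax",np.round(np.nanmax(q[:,2]),4)); return q
stat("platter",424,225,3,-1,1); stat("table",200,300,5,-1,1)
q=stat("hub",424,205,6,.027,.045)
v=stat("vial",390,210,22,.034,.08)
c,R2=cv2.minAreaRect(v[:,:2].astype(np.float32)*1000)[:2]; print(cv2.minAreaRect(v[:,:2].astype(np.float32)*1000))
m=v[:,:2].mean(0); w,E=np.linalg.eigh(np.cov((v[:,:2]-m).T)); print("axis",E[:,1],w**.5)
for n,(a,b) in dict(u0=(420,160),u1=(467,191),u2=(438,236)).items(): stat(n,a,b,12,.085,.12)
for n,(a,b) in dict(b0=(317,235),b1=(303,186),b2=(306,134)).items(): stat(n,a,b,14,.12,.2)
# reader
M=(P[...,2]>.045)&(P[...,2]<.062); M[:, :135]=0; M[:,245:]=0; M[:145]=0; M[240:]=0
q=P[M]; print("reader",cv2.minAreaRect(q[:,:2].astype(np.float32)*1000),q.mean(0),np.median(q[:,2]))
D=M&(img.max(-1)<130); D=cv2.morphologyEx(D.astype(np.uint8),cv2.MORPH_OPEN,np.ones((5,5)))
n,l,s,cc=cv2.connectedComponentsWithStats(D); print(s,cc)
k=1+s[1:,4].argmax(); q=P[l==k]; print("glass",cv2.minAreaRect(q[:,:2].astype(np.float32)*1000),q.mean(0))
cv2.imwrite("pics/crop.png",cv2.resize(cv2.cvtColor(img[140:280,130:500],cv2.COLOR_RGB2BGR),None,fx=2.1,fy=2.1,interpolation=cv2.INTER_CUBIC))
E
```

```text
{'time': 0.05, 'joint_pos': array([-1.37300003e+00,  5.33956215e-02,  1.61427353e+00, -2.50627805e-05,
        1.47600184e+00, -1.18967585e-01]), 'joint_vel': array([ 0.00013782, -0.00152697,  0.00041877, -0.00136577, -0.00036333,
       -0.00071629]), 'joint_efforts': array([ 1.03378395e-04, -3.95176613e+01, -3.71658182e+01,  3.88194258e-05,
        4.04219245e-03,  7.28406008e-06]), 'tool_pos': array([ 0.19457426, -0.59329284,  0.23005122]), 'tool_rot': array([-0.1107922 , -0.6982182 , -0.11225997,  0.69829373]), 'contact_force': array([ 0.25786129, -0.5391337 , -0.41653227]), 'ft_torque': array([ 0.03274418,  0.01218157, -0.03214577]), 'gripper_width': 1.0028327126693484}
{'fx': 472.58305870100816, 'fy': 472.58305870100816, 'cx': 320.0516632813857, 'cy': 201.4723722014466, 'origin': array([ 0.28366163, -0.00859345,  1.091599  ]), 'rotation': array([-0.68940475, -0.06925037,  0.0750901 ,  0.71713803])}
platter 49 [ 0.4408 -0.2572  0.0231] [ 0.4408 -0.2574  0.0231] zmax 0.0278
table 120 [0.2932 0.2572 0.0004] [0.2933 0.2576 0.0006] zmax 0.0066
hub 66 [ 0.4879 -0.2606  0.0321] [ 0.48
[... 410 characters left out ...]
[ 0.4055 -0.2684  0.0982] [ 0.406  -0.2684  0.0979] zmax 0.1036
b0 161 [ 0.4148 -0.0119  0.1305] [ 0.4148 -0.0121  0.1304] zmax 0.1353
b1 195 [0.5142 0.013  0.1503] [0.514  0.0129 0.1466] zmax 0.1557
b2 166 [0.6278 0.0035 0.1406] [0.6282 0.0036 0.1393] zmax 0.147
reader ((538.279296875, 271.3191833496094), (191.1884002685547, 152.17840576171875), 72.20010375976562) [0.53618108 0.26899819 0.05375648] 0.05377957095415553
[[     0      0    640    400 254721]
 [   164    171     51     37   1279]] [[320.15504022 199.55306394]
 [189.04456607 188.93197811]]
glass ((539.2335815429688, 272.1285400390625), (103.74832916259766, 66.67707824707031), 73.08819580078125) [0.53873924 0.27182989 0.05517269]
```

View pics/crop.png

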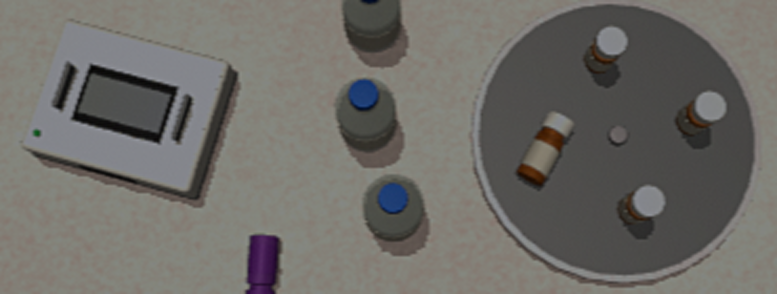

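View pics/scene0.png

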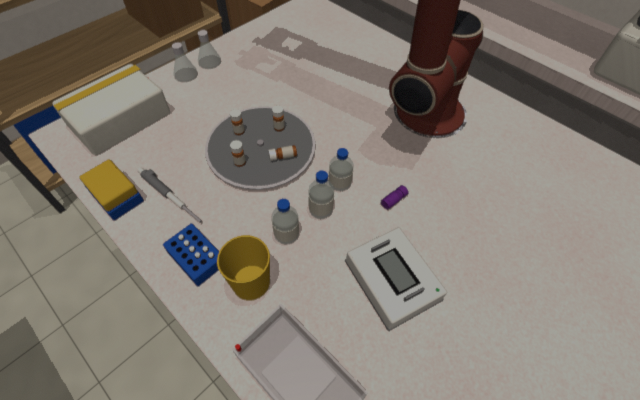

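The tipped vial is at the crop's (545,148), cap towards the upper right, and is the only amber cylinder lying down. The purple one at (262,265) is the decoy. The scene view agrees with this.

| Item | Position or size (m) | Check |
|---|---|---|
| Vial | (0.4745, -0.178), 32x76 mm footprint | axis at 148.5° |
| Window | (0.5385, 0.2715) | y axis at about 72.5°, glass at z 0.055 as expected |

I'll put tool yaw at -121.5° for the grasp and -17.5° for the hold, which keeps j6 in range. First I'll move above the vial.

Request:
play_rows([
  [20, -30, -40, 0.09, -0.3],
  [40, -70, -90, 0.2, -0.3],
  [70, -110, -140, 0.35, -0.3],
  [70, -150, -190, 0.5, -0.3],
  [70, -190, -240, 0.62, -0.3],
  [70, -230, -290, 0.74, -0.3],
  [70, -270, -340, 0.86, -0.3],
  [70, -308, -395, 0.866, -0.3],
])

```text
time: 1.15
tool_pos: [0.4616, -0.1941, 0.1612]
tool_rot: [-0.192, 0.681, -0.192, -0.68]
contact_force: [1.4, -0.6, 0.2]
gripper_width: 0.651
```

```bash
cat >> h.py <<'E'
def go(x,y,z,yaw):
    s=manip.state(); r=R.from_quat(np.roll(s["tool_rot"],-1)).as_matrix()
    d=r.T@(np.array([x,y,z])-s["tool_pos"])*1000
    c=np.degrees(np.arctan2(r[1,1],r[0,1]))
    print("t",round(s["time"],2),"pos",np.round(s["tool_pos"],4),"yaw",round(c,1),"tilt",np.round(r[:,0],3),"w",round(float(s["gripper_width"]),3),"F",np.round(s["contact_force"],2),"j",np.round(s["joint_pos"],2))
    print("shift mm",np.round(d,1),"turn",round(np.radians(c-yaw),3))
E
python3 - <<'E'
from h import *
go(.4745,-.178,.15,-121.5)
f=grab("scene"); save(f,"s1.png")
P=pts(f); u,v=283,153
q=P[v-20:v+21,u-25:u+26].reshape(-1,3); q=q[(q[:,2]>.034)&(q[:,2]<.075)]
print(len(q),cv2.minAreaRect(q[:,:2].astype(np.float32)*1000),q.mean(0))
f["img"]=cv2.resize(f["img"][50:250,150:400],None,fx=3,fy=3)
save(f,"s1c.png")
E
```

```text
t 1.15 pos [ 0.4616 -0.1941  0.1612] yaw -121.5 tilt [ 0. -0. -1.] w 0.651 F [ 1.43 -0.55  0.2 ] j [-0.55 -0.2   1.97 -0.    1.37  1.57]
shift mm [ 11.2 -20.5  -2.6] turn -0.0
296 ((486.8086853027344, -194.96160888671875), (62.42006301879883, 119.9643325805664), 26.82524871826172) [ 0.47905863 -0.1717553   0.04807042]
```

View pics/s1c.png

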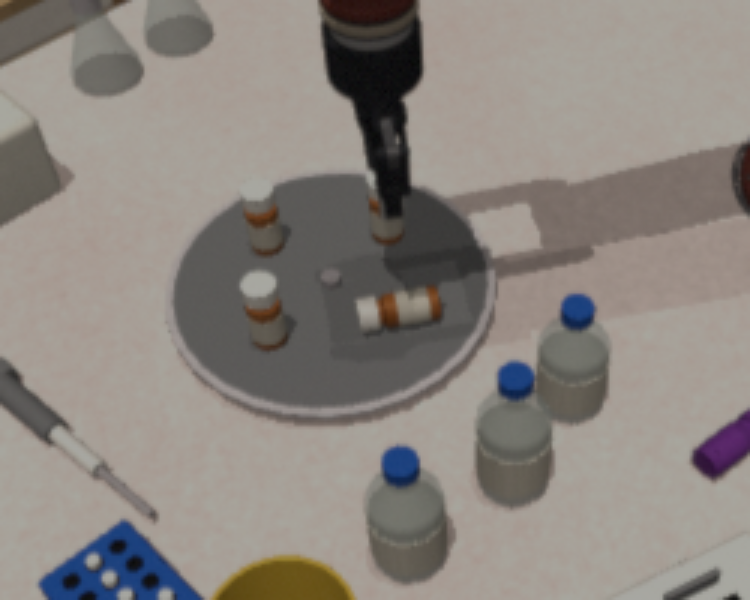

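The scene crop shows the vial still at (400,310), fingers above the carousel and nothing disturbed. I'll let the arm settle.

Request:
play_rows([
  [0, 0, 0, 0, -0.3],
  [0, 0, 0, 0, -0.3],
  [0, 0, 0, 0, -0.3],
])

```text
time: 1.58
tool_pos: [0.4603, -0.1972, 0.1612]
tool_rot: [0.192, -0.68, 0.193, 0.68]
contact_force: [-0.1, -0.1, -0.3]
gripper_width: 0.651
```

```bash
python3 - <<'E'
from h import *
go(.4745,-.178,.025,-121.5)
E
```

```text
t 1.57 pos [ 0.4603 -0.1972  0.1612] yaw -121.6 tilt [-0. -0. -1.] w 0.651 F [-0.1  -0.14 -0.25] j [-0.55 -0.2   1.97 -0.    1.37  1.57]
shift mm [136.2 -23.8  -2.1] turn -0.002
```

Request:
play_rows([
  [0, -12, -1, 0, -0.3],
  [0, -24, -2, 0, -0.3],
  [25, -24, -2, 0, -0.3],
  [50, -24, -2, 0, -0.3],
  [75, -24, -2, 0, -0.3],
  [85, -24, -2, 0, -0.3],
  [85, -24, -2, 0, -0.3],
  [85, -24, -2, 0, -0.3],
])

```text
time: 2.58
tool_pos: [0.4761, -0.1769, 0.0776]
tool_rot: [-0.192, 0.681, -0.192, -0.68]
contact_force: [0.3, 0.5, -0.1]
gripper_width: 0.65
```

```bash
python3 - <<'E'
from h import *
go(.4745,-.178,.025,-121.5)
f=grab("scene"); f["img"]=cv2.resize(f["img"][90:190,210:340],None,fx=6,fy=6,interpolation=cv2.INTER_CUBIC); save(f,"s2c.png")
g=grab("top"); g["img"]=cv2.resize(g["img"][150:270,330:480],None,fx=5,fy=5,interpolation=cv2.INTER_CUBIC); save(g,"t2c.png")
E
```

```text
t 2.58 pos [ 0.4761 -0.1769  0.0776] yaw -121.5 tilt [ 0.002 -0.001 -1.   ] w 0.65 F [ 0.3   0.5  -0.05] j [-0.5  -0.08  2.01  0.    1.21  1.62]
shift mm [52.6  1.7  0.9] turn 0.001
```

View pics/s2c.png

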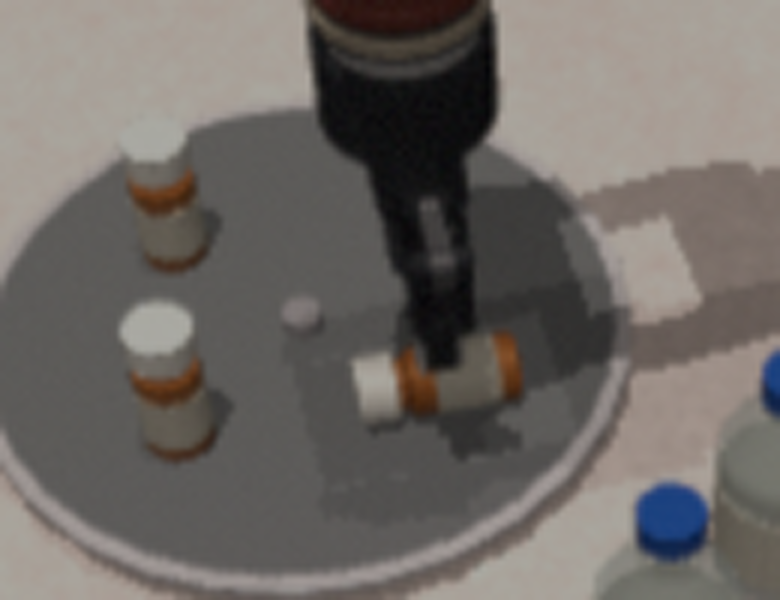

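The crop shows the near finger at (440,350), in line with the middle of the vial (355–520 along its length). I'll descend.

Request:
play_rows([
  [12, 1, 1, 0, -0.3],
  [24, 2, 1, 0, -0.3],
  [36, 2, 1, 0, -0.3],
  [46, 2, 1, 0, -0.3],
  [51, 2, 1, 0, -0.3],
  [51, 2, 1, 0, -0.3],
  [51, 2, 1, 0, -0.3],
])

```text
time: 3.55
tool_pos: [0.4737, -0.178, 0.0257]
tool_rot: [-0.192, 0.681, -0.192, -0.68]
contact_force: [0.2, -0.3, 0.9]
gripper_width: 0.648
```

```bash
python3 - <<'E'
from h import *
go(.4745,-.178,.025,-121.5)
f=grab("scene"); f["img"]=cv2.resize(f["img"][90:190,210:340],None,fx=6,fy=6,interpolation=cv2.INTER_CUBIC); save(f,"s3c.png")
E
```

```text
t 3.55 pos [ 0.4737 -0.178   0.0257] yaw -121.5 tilt [ 0.001 -0.    -1.   ] w 0.648 F [ 0.16 -0.3   0.9 ] j [-0.51 -0.    2.04  0.    1.1   1.61]
shift mm [ 0.7 -0.4 -0.7] turn 0.001
```

View pics/s3c.png

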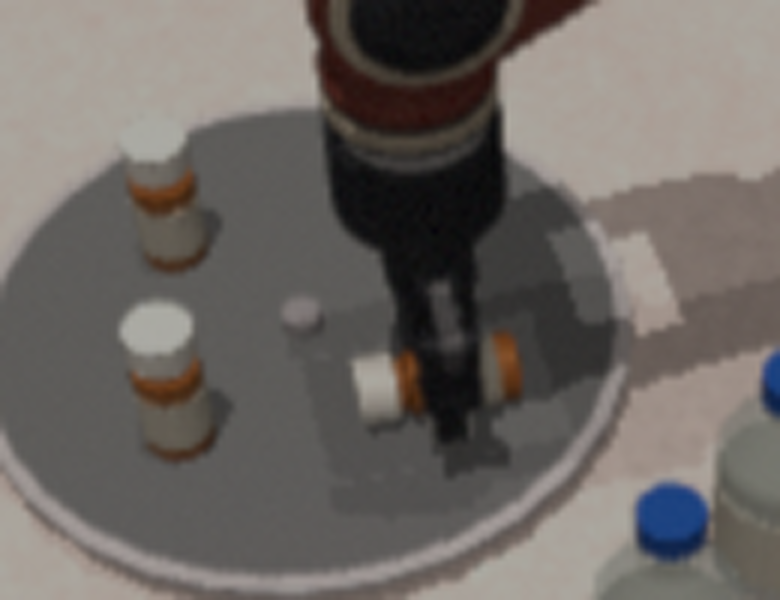

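The near finger stands in front of the vial's middle at (450,400), and the vial hasn't moved. I'll close gently.

Request:
play_rows([
  [0, 0, 0, 0, -0.1],
  [0, 0, 0, 0, 0.0],
  [0, 0, 0, 0, 0.1],
  [0, 0, 0, 0, 0.2],
  [0, 0, 0, 0, 0.3],
  [0, 0, 0, 0, 1],
  [0, 0, 0, 0, 1],
  [0, 0, 0, 0, 1],
])

```text
time: 4.6
tool_pos: [0.4735, -0.1779, 0.0256]
tool_rot: [-0.192, 0.681, -0.192, -0.68]
contact_force: [-0.5, -0.1, 3.4]
gripper_width: 0.352
```

Request:
play_rows([
  [-5, 0, 0, 0, 1],
  [-15, 0, 0, 0, 1],
  [-28, 0, 0, 0, 1],
  [-42, 0, 0, 0, 1],
  [-56, 0, 0, 0, 1],
  [-66, 0, 0, 0, 1],
  [-70, 0, 0, 0, 1],
  [-70, 0, 0, 0, 1],
])

```text
time: 5.6
tool_pos: [0.4733, -0.1778, 0.0955]
tool_rot: [-0.192, 0.681, -0.192, -0.681]
contact_force: [0.2, -0.3, -0.4]
gripper_width: 0.354
```

```bash
python3 - <<'E'
from h import *
go(.4745,-.178,.19,-121.5)
f=grab("scene"); f["img"]=cv2.resize(f["img"][70:190,210:370],None,fx=5,fy=5,interpolation=cv2.INTER_CUBIC); save(f,"s4c.png")
E
```

```text
t 5.6 pos [ 0.4733 -0.1778  0.0955] yaw -121.5 tilt [ 0. -0. -1.] w 0.354 F [ 0.16 -0.32 -0.37] j [-0.51 -0.11  2.01 -0.    1.24  1.61]
shift mm [-94.5  -0.5  -1.1] turn 0.001
```

View pics/s4c.png

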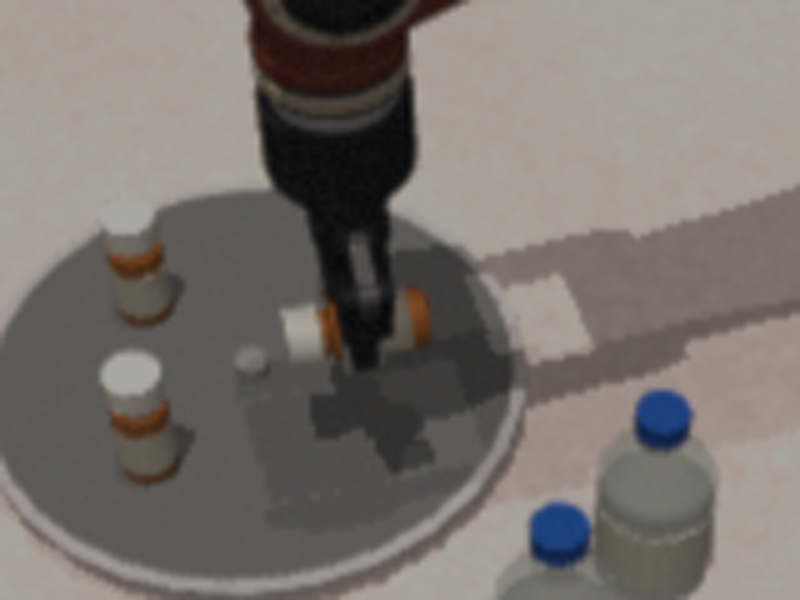

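The vial is held level by its middle at crop (355,325), clear of the platter, with the uprights standing. I'll raise it well above the bottles, then cross.

Request:
play_rows([
  [-10, 0, 0, 0, 1],
  [-28, 0, 0, 0, 1],
  [-48, 0, 0, 0, 1],
  [-68, 0, 0, 0, 1],
  [-88, 0, 0, 0, 1],
  [-105, 0, 0, 0, 1],
  [-115, 0, 0, 0, 1],
  [-115, 0, 0, 0, 1],
])

```text
time: 6.65
tool_pos: [0.4736, -0.178, 0.2111]
tool_rot: [-0.192, 0.681, -0.192, -0.68]
contact_force: [0.8, 0.5, -0.9]
gripper_width: 0.355
```

Request:
play_rows([
  [0, -10, 4, -0.05, 1],
  [0, -35, 15, -0.15, 1],
  [0, -65, 28, -0.28, 1],
  [0, -95, 41, -0.41, 1],
  [0, -125, 54, -0.54, 1],
  [0, -155, 67, -0.67, 1],
  [0, -185, 80, -0.8, 1],
  [0, -210, 90, -0.9, 1],
])

```text
time: 7.65
tool_pos: [0.5053, 0.0502, 0.209]
tool_rot: [-0.125, -0.695, -0.126, 0.697]
contact_force: [-0.3, -0.5, -0.9]
gripper_width: 0.356
```

```bash
python3 - <<'E'
from h import *
go(.5385,.2715,.21,-17.5)
E
```

```text
t 7.65 pos [0.5053 0.0502 0.209 ] yaw -69.5 tilt [-0.002  0.    -1.   ] w 0.356 F [-0.29 -0.5  -0.91] j [-0.05 -0.22  1.9   0.    1.46  1.17]
shift mm [  -0.9 -195.7 -108.4] turn -0.908
```

Request:
play_rows([
  [0, -25, -14, -0.12, 1],
  [0, -55, -30, -0.26, 1],
  [0, -85, -47, -0.4, 1],
  [0, -115, -64, -0.54, 1],
  [0, -145, -80, -0.67, 1],
  [0, -172, -95, -0.8, 1],
  [0, -190, -105, -0.88, 1],
  [0, -195, -108, -0.91, 1],
])

```text
time: 8.65
tool_pos: [0.5396, 0.2698, 0.2089]
tool_rot: [-0.418, -0.57, -0.418, 0.571]
contact_force: [0.5, -0.1, -0.7]
gripper_width: 0.351
```

Request:
play_rows([
  [0, 0, 0, 0, 1],
  [0, 0, 0, 0, 1],
])

```text
time: 8.9
tool_pos: [0.5403, 0.2679, 0.21]
tool_rot: [-0.417, -0.571, -0.417, 0.572]
contact_force: [-0.8, 0.1, -1.3]
gripper_width: 0.352
```

```bash
python3 - <<'E'
from h import *
go(.5385,.2715,.069,-17.5)
f=grab("scene"); P=pts(f); g=grab("top")
# held vial from depth: amber/white/paper pixels not black, z between tip and ~0.26
for n,F in (("s",f),("t",g)):
    Q=pts(F); m=(np.hypot(Q[...,0]-.5385,Q[...,1]-.2715)<.06)&(Q[...,2]>.185)&(Q[...,2]<.25)&(F["img"].max(-1)>70)
    q=Q[m]; print(n,len(q)); 
    if len(q)>20: print(cv2.minAreaRect(q[:,:2].astype(np.float32)*1000),q.mean(0),np.percentile(q[:,2],[2,98]))
f["img"]=cv2.resize(f["img"][150:340,300:500],None,fx=3.1,fy=3.1,interpolation=cv2.INTER_CUBIC); save(f,"s5c.png")
E
```

```text
t 8.9 pos [0.5403 0.2679 0.21  ] yaw -17.8 tilt [-0.001 -0.    -1.   ] w 0.352 F [-0.82  0.13 -1.32] j [ 0.34  0.02  1.69 -0.    1.44  0.65]
shift mm [141.   -2.8  -2.9] turn -0.006
s 369
((547.383056640625, 286.4228515625), (37.55648422241211, 56.92503356933594), 70.27835845947266) [0.55178433 0.28851344 0.23089276] [0.21194832 0.23959161]
t 196
((542.1344604492188, 239.41224670410156), (52.83970260620117, 25.790918350219727), 16.408048629760742) [0.53510817 0.24024907 0.23364422] [0.21453068 0.24080011]
```

View pics/s5c.png

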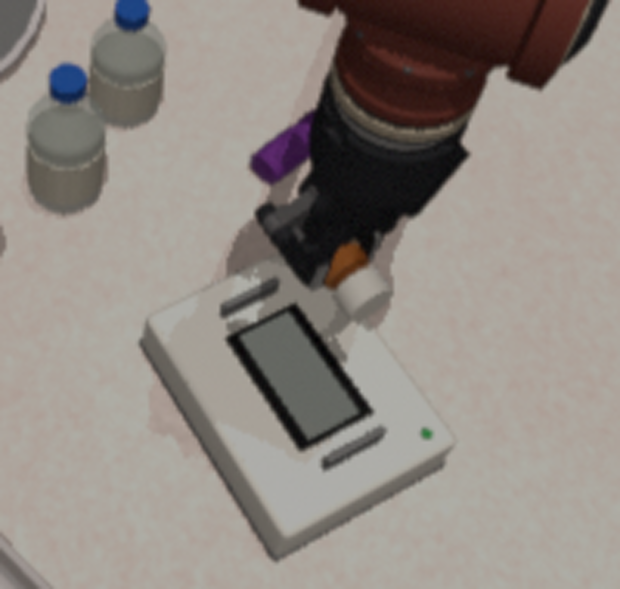

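The crop shows the vial (cap at (365,295)) above the reader, still about level. I'll measure where its ends sit relative to the TCP before descending.

```bash
python3 - <<'E'
from h import *
a=np.radians(72.3); ax=np.array([np.cos(a),np.sin(a)]); nx=np.array([ax[1],-ax[0]])
t=manip.state()["tool_pos"]
for n in("scene","top"):
    F=grab(n); Q=pts(F); hsv=cv2.cvtColor(F["img"],cv2.COLOR_RGB2HSV)
    near=(np.hypot(Q[...,0]-t[0],Q[...,1]-t[1])<.065)&(Q[...,2]>.195)&(Q[...,2]<.25)
    amb=near&(hsv[...,1]>110)&(hsv[...,0]<20)&(hsv[...,2]>60); wh=near&(hsv[...,1]<60)&(hsv[...,2]>110)
    for k,m in(("amber",amb),("white",wh)):
        q=Q[m]
        if len(q)<8: print(n,k,len(q)); continue
        s=(q[:,:2]-t[:2])@ax*1000; w=(q[:,:2]-t[:2])@nx*1000
        print(n,k,len(q),"along",np.percentile(s,[1,5,50,95,99]).round(1),"across",np.percentile(w,[2,50,98]).round(1),"z",np.percentile(q[:,2],[2,98]).round(4),"slope z",np.polyfit(s,q[:,2]*1000,1)[0].round(3))
E
```

```text
scene amber 113 along [ 1.8  2.7 11.1 16.3 17.5] across [-11.7   3.7  16.1] z [0.2233 0.2403] slope z -0.388
scene white 189 along [19.2 20.6 31.3 38.  38.2] across [-11.1   5.5  16.5] z [0.2121 0.2395] slope z -0.409
top amber 89 along [-38.6 -38.3 -33.4 -28.8 -28. ] across [-13.9  -1.8  13. ] z [0.227  0.2407] slope z 0.043
top white 15 along [-38.7 -38.6 -28.3  -7.9  -7.3] across [ 2.2 16.3 29.5] z [0.2091 0.2335] slope z 0.248
```

The ends are at -38.5 and +38.2 mm, so the vial is centred on the TCP, level, with its axis about 14 mm above it. I'll correct the small lateral offset and descend to TCP z ≈ 0.069.

Request:
play_rows([
  [6, -3, -3, -0.005, 1],
  [20, -3, -3, -0.005, 1],
  [36, -3, -3, -0.005, 1],
  [52, -3, -3, -0.005, 1],
  [68, -3, -3, -0.005, 1],
  [80, -3, -3, -0.005, 1],
  [88, -3, -3, -0.005, 1],
  [90, -3, -3, -0.005, 1],
])

```text
time: 10.1
tool_pos: [0.5384, 0.2723, 0.1197]
tool_rot: [-0.418, -0.57, -0.418, 0.57]
contact_force: [0.5, 0.8, -0.3]
gripper_width: 0.354
```

Request:
play_rows([
  [0, 0, 0, 0, 1],
  [0, 0, 0, 0, 1],
])

```text
time: 10.35
tool_pos: [0.5391, 0.2725, 0.1211]
tool_rot: [0.418, 0.571, 0.418, -0.57]
contact_force: [0.0, -0.7, -0.1]
gripper_width: 0.353
```

```bash
python3 - <<'E'
from h import *
go(.5385,.2715,.0685,-17.5)
E
```

```text
t 10.35 pos [0.5391 0.2725 0.1211] yaw -17.5 tilt [ 0.001  0.    -1.   ] w 0.353 F [ 0.05 -0.74 -0.07] j [ 0.34  0.09  1.76 -0.    1.29  0.65]
shift mm [52.6 -0.3  1.2] turn 0.0
```

Request:
play_rows([
  [5, 0, 1, 0, 1],
  [14, 0, 1, 0, 1],
  [24, 0, 1, 0, 1],
  [34, 0, 1, 0, 1],
  [42, 0, 1, 0, 1],
  [48, 0, 1, 0, 1],
  [51, 0, 1, 0, 1],
  [51, 0, 1, 0, 1],
])

```text
time: 11.35
tool_pos: [0.5383, 0.2714, 0.0692]
tool_rot: [-0.418, -0.57, -0.418, 0.57]
contact_force: [-0.8, -0.4, -0.4]
gripper_width: 0.354
```

Request:
play_rows([
  [0, 0, 0, 0, 1],
  [0, 0, 0, 0, 1],
  [0, 0, 0, 0, 1],
  [0, 0, 0, 0, 1],
])

```text
time: 11.85
tool_pos: [0.5383, 0.2714, 0.0694]
tool_rot: [0.418, 0.57, 0.418, -0.57]
contact_force: [-0.1, 0.7, -0.5]
gripper_width: 0.35
```

```bash
python3 - <<'E'
from h import *
go(.5385,.2715,.0685,-17.5)
a=np.radians(72.3); ax=np.array([np.cos(a),np.sin(a)]); c=np.array([.5385,.2715])
for n in("scene","top"):
    F=grab(n); Q=pts(F); hsv=cv2.cvtColor(F["img"],cv2.COLOR_RGB2HSV)
    m=(np.hypot(Q[...,0]-c[0],Q[...,1]-c[1])<.05)&(Q[...,2]>.075)&(Q[...,2]<.12)&(hsv[...,2]>60)&(((hsv[...,1]>110)&(hsv[...,0]<20))|((hsv[...,1]<60)&(hsv[...,2]>110)))
    q=Q[m]; s=(q[:,:2]-c)@ax*1000; print(n,len(q),"along",np.percentile(s,[1,99]).round(1),"ztop",np.percentile(q[:,2],98).round(4))
    if n=="scene":
        F["img"]=cv2.resize(F["img"][90:350,200:500],None,fx=2.2,fy=2.2,interpolation=cv2.INTER_CUBIC); save(F,"s6c.png")
    else:
        for nm,(u,v) in dict(b0=(317,235),b1=(303,186),b2=(306,134)).items():
            w=Q[v-14:v+15,u-14:u+15].reshape(-1,3); w=w[(w[:,2]>.12)&(w[:,2]<.2)]; print(nm,len(w),np.median(w,0).round(4))
E
```

```text
t 11.85 pos [0.5383 0.2714 0.0694] yaw -17.5 tilt [ 0.  0. -1.] w 0.35 F [-0.13  0.69 -0.5 ] j [ 0.34  0.15  1.79 -0.    1.2   0.65]
shift mm [ 0.9  0.1 -0.2] turn 0.0
scene 203 along [ 1.2 37.6] ztop 0.0994
top 82 along [-39.7  -8.8] ztop 0.1169
b0 164 [ 0.4148 -0.0119  0.1305]
b1 199 [0.5129 0.0129 0.1499]
b2 164 [0.6278 0.0035 0.1404]
```

View pics/s6c.png

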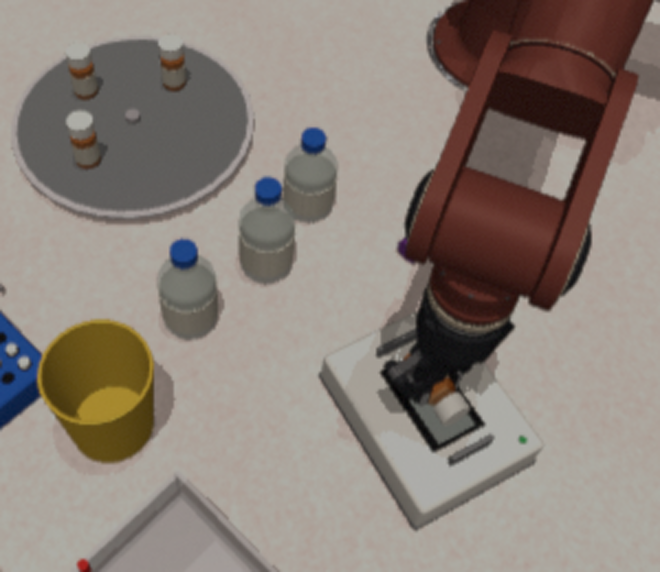

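The final view shows the vial over the window (cap at (450,405)), between the fins. The three upright vials and the three bottles are standing in place. The vial's top is at 0.0994, so its axis is about 28 mm above the glass, centred to about 1–2 mm. I'll hand it in.

```bash
python3 -c "
from plant import manip
print(manip.job_done())"
```

```text
the job is handed in; nothing more can be done
None
```

I picked up the tipped vial by its middle and carried it over the bottles. At their tops (up to 0.150 m), the fingertips were at about 0.21 m. I handed the job in at 11.9 s with the vial held over the reader window. No verdict was reported.

**Vial position:** the last check put its axis about 28 mm above the glass, so its underside was about 12 mm clear. It was centred within about 2 mm, with the tool yaw on target at -17.5° (across the window axis, measured at 72–73°).

**Holding and contact:** the tool was vertical and the fingers stayed at 0.35 opening on the vial. The wrist force was under 1 N, with no sign of reader contact.

**Other objects:** the bottles re-measured within about 1.5 mm of their start. The uprights were seen standing on the carousel in the last picture but not re-measured.

**Disagreement:** the last top view gave a vial-top height of 0.117 m, against 0.099 m from the scene camera. I took the top view to be bright gripper pixels caught in the mask and relied on the scene view. That matches the offset of about 14 mm between the vial's axis and the TCP, measured before the descent.

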